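# Find the weak shock mount on the check rail and fold down its tag

### The arm

A 6-joint arm with a two-finger parallel gripper is mounted at the origin on a cart in front of the work surface, level with it; the furniture and walls round the work are solid. World frame = base frame: x ahead of the robot, y to its left, z up, the work surface at z = 0. Lengths are in m, angles in rad, forces in N, time in s.
With the tool pointing down it reaches from about 0.35 to 0.975 m from the base axis. Payload 4.9 kg.
Tool frame: the origin (TCP) lies at the very end of the fingers, on their centre line; the grasp point (between the pads) lies behind it (manip.pinch_z is the y of the grasp point in the tool frame, in m); y points along the fingers, x is the direction in which the jaws open and shut, and the axes are right-handed (so a half turn about y gives the same grasp; the last joint's range is limited). The gripper opens to 85 mm and grips with 20 to 120 N. Pads are 22 mm wide; open, the fingers measure 114 mm over their backs; the gripper's body (76 mm by 85 mm) begins 54 mm behind the grasp point. The pads swing forward as they close: fully open they stand 13 mm farther back than shut.
Start: joints at [1.147, 0.053, 1.613, -0, 1.476, -0.119], TCP at [0.188, 0.596, 0.192] pointing down, gripper open.
Joint ranges: [-3.01, 3.01], [-1.01, 2.22], [0.06, 2.58], [-1.02, 4.17], [0.09, 2.62], [-3.14, 3.14]. Speed limits (rad/s): [2.57, 2.57, 3.14, 3.14, 3.14, 3.14].

### API

Orientations are given as a unit quaternion [w, x, y, z].
In Python, from plant import manip gives the robot as it stands.
- The arm moves only by the tool drive_tool, never from a script. Its argument "motion" is a list of rows, each a list of 3 entries, a list of its own where there are three numbers: the shift along the tool's x, y, z in units of 25 mm (1.0 is 25 mm), then the turn, a rotation vector about the tool's x, y, z in units of 5 degrees (1.0 is 5 degrees), then the closure, from -1 (fully open) to 1 (shut). A call has 1 to 12 rows; each row shifts and turns the commanded pose from where the row before left it, along the tool's axes as they then stand; what a row does not reach is not made up. A row lasts 1/10 s, in which the tool goes at most 50 mm and 8.59 degrees, less where a joint would pass 70% of its speed; a pose out of reach is approached as far as the arm can. A call is refused whole if a number of a shift passes 1 or a number of a turn 1, either way. A call with a gripper value outside its range is refused whole. The fingers move at their own pace and stop on an object; the grip force is fixed at half the most. Time passes only in rows, so rows that do not move let the fingers close. It gives the time, the measured TCP pose, the force and the opening at its end, in the units of the state.
- manip.state(): the state, without advancing time (a new reading comes with each control period).
- manip.grab_frame(name): name is "scene" or "top" or "wrist"; returns a dict with "img" (420x560x3 uint8, blue, green, red), "range_z" (420x560 float32, m along the optical axis (not along the pixel's ray), 0 where there is no reading), "camera_matrix" (3x3 intrinsics, pixels), "world_from_camera" (4x4, takes a point from camera to world coordinates); the wrist camera has in their place "T_tool_cam" (4x4, takes a point from camera to tool coordinates, whose origin is the TCP and whose axes are the tool frame's). Camera axes: x right, y down, z forward; pixel columns grow to the right and rows downward; lengths in m; the calibration is good to about 2 mm. A picture is of the moment at which its call begins: read the wrist's pose just before it.
- manip.job_done(): hands the job in, once; it reports no verdict.
The state is a dict: "time": time; "joint_pos": joint angles; "joint_vel": joint speeds; "joint_efforts": joint torques, N m; "tool_pos": TCP position; "tool_rot": TCP orientation; "contact_force": force on the tool from outside, world axes, zero at the start; "ft_torque": the same for the moment, N m; "gripper_width": opening from 0.0 (shut) to 1.0 (fully open).
Only numpy, scipy, OpenCV 4.12 (cv2) and the standard library are available. Lean on these libraries where they do the work, as an engineer would, in place of code of your own. Each camera call takes 0.05 s, during which the arm holds its last target. There are 200 camera calls.

### The job

The three shock mounts on the check rail are to be packed as a set, but one has a weak spring. Going from left to right, press each mount's black rubber pad straight down by about 5 mm or more with the fingertips and let it come back up, to feel which is the softest; then push the red tag in front of that one fully down and leave the other two tags up. Only touch and press: pick nothing up, keep the mounts seated in their recesses, and leave the roller, clamp block and marker alone.

Things in the scene. Friction and masses are not known exactly. Their poses are not given: they have to be found in the camera images.
- check_rail: aluminium check rail, fixed to the bench mat: a plate 150 mm (its x) by 336 mm (its y) by 12 mm thick with three round recesses 64 mm across and 4 mm deep in a row along its y at 105 mm spacing, and a red fold-down tag before each. Origin: centre of the plate's underside, about 3 mm above the bench; its x points across the rail away from the robot (from the tags to the mounts), its y along the row to the robot's left, z up
- recess_1 (a point): centre of the floor of the left recess (seen from the robot), 8 mm above the rail's underside, 34 mm to +x of the rail's middle line
- recess_2 (a point): centre of the floor of the middle recess (seen from the robot), 8 mm above the rail's underside, 34 mm to +x of the rail's middle line
- recess_3 (a point): centre of the floor of the right recess (seen from the robot), 8 mm above the rail's underside, 34 mm to +x of the rail's middle line
- mount_a: shock mount, 1 of 3 alike to look at: zinc-grey round foot 62 mm across and 4 mm thick, open steel coil spring, grey cap 45 mm across with a black rubber pad on top; 59 mm tall in all, 0.28 to 0.56 kg, standing loose in a recess of the rail. Origin: centre of its underside, z up. Which recess it stands in changes from run to run
- pad_a_top (a point): centre of the top face of mount_a's rubber pad, which is 42 mm across and about 70 mm above the bench when not pressed; moves with the pad
- pad_a (a joint): how far mount_a's pad is pressed straight down: 0 m = up, 0.012 m = bottomed. It springs back when let go. Every mount takes about 2 N to start moving; one spring is far softer (about 4 N to press it 8 mm down), the two sound ones take about 8 to 9 N for that
- mount_b: shock mount, 1 of 3 alike to look at: zinc-grey round foot 62 mm across and 4 mm thick, open steel coil spring, grey cap 45 mm across with a black rubber pad on top; 59 mm tall in all, 0.28 to 0.56 kg, standing loose in a recess of the rail. Origin: centre of its underside, z up. Which recess it stands in changes from run to run
- pad_b_top (a point): centre of the top face of mount_b's rubber pad, which is 42 mm across and about 70 mm above the bench when not pressed; moves with the pad
- pad_b (a joint): how far mount_b's pad is pressed straight down: 0 m = up, 0.012 m = bottomed. It springs back when let go. Every mount takes about 2 N to start moving; one spring is far softer (about 4 N to press it 8 mm down), the two sound ones take about 8 to 9 N for that
- mount_c: shock mount, 1 of 3 alike to look at: zinc-grey round foot 62 mm across and 4 mm thick, open steel coil spring, grey cap 45 mm across with a black rubber pad on top; 59 mm tall in all, 0.28 to 0.56 kg, standing loose in a recess of the rail. Origin: centre of its underside, z up. Which recess it stands in changes from run to run
- pad_c_top (a point): centre of the top face of mount_c's rubber pad, which is 42 mm across and about 70 mm above the bench when not pressed; moves with the pad
- pad_c (a joint): how far mount_c's pad is pressed straight down: 0 m = up, 0.012 m = bottomed. It springs back when let go. Every mount takes about 2 N to start moving; one spring is far softer (about 4 N to press it 8 mm down), the two sound ones take about 8 to 9 N for that
- tag_1 (a joint): red tag before the left recess, a stiff hinged plastic leaf 30 mm wide (rail's y), 48 mm long, 3 mm thick. Its hinge runs along the rail's y, 56 mm to -x of the recess's centre and 18.5 mm above the rail's underside; from there the leaf slopes up towards the robot. 0 rad = up (33 degrees above level), 0.58 rad = folded down level towards the robot. Pushing its upper face straight down with about 2 N folds it; the stiff hinge keeps it where it is left
- tag_1_face (a point): point on the upper face of tag_1, on its centre line, 34 mm from the hinge; moves with the leaf: about 41 mm above the bench when up and 23 mm when fully down
- tag_2 (a joint): red tag before the middle recess, a stiff hinged plastic leaf 30 mm wide (rail's y), 48 mm long, 3 mm thick. Its hinge runs along the rail's y, 56 mm to -x of the recess's centre and 18.5 mm above the rail's underside; from there the leaf slopes up towards the robot. 0 rad = up (33 degrees above level), 0.58 rad = folded down level towards the robot. Pushing its upper face straight down with about 2 N folds it; the stiff hinge keeps it where it is left
- tag_2_face (a point): point on the upper face of tag_2, on its centre line, 34 mm from the hinge; moves with the leaf: about 41 mm above the bench when up and 23 mm when fully down
- tag_3 (a joint): red tag before the right recess, a stiff hinged plastic leaf 30 mm wide (rail's y), 48 mm long, 3 mm thick. Its hinge runs along the rail's y, 56 mm to -x of the recess's centre and 18.5 mm above the rail's underside; from there the leaf slopes up towards the robot. 0 rad = up (33 degrees above level), 0.58 rad = folded down level towards the robot. Pushing its upper face straight down with about 2 N folds it; the stiff hinge keeps it where it is left
- tag_3_face (a point): point on the upper face of tag_3, on its centre line, 34 mm from the hinge; moves with the leaf: about 41 mm above the bench when up and 23 mm when fully down
- roller: bystander: loose grey feed roller standing on end, 40 mm across, 54 mm tall, past the right end of the rail. Origin: centre of its underside
- clamp: bystander: loose white clamp block with a black thumb screw, 40 x 45 mm, 61 mm tall, past the left end of the rail. Origin: centre of its underside
- marker: bystander: loose marker pen, 135 mm long (its y), 17 mm thick, lying before the rail. Origin: centre of its underside
Things that resemble listed ones, but are neither listed nor needed, are in the scene too. Leave any blue or pink look-alike of the mount_a alone.

How it is judged:
On the way, in this order (a step that is already met when the one before it is completed fails the run):
1. the pad of the left mount has been pressed down (4 mm or more) (((horizontal distance between mount_a and recess_1 below 0.02 m and value of joint pad_a above 0.004 m) or (horizontal distance between mount_b and recess_1 below 0.02 m and value of joint pad_b above 0.004 m) or (horizontal distance between mount_c and recess_1 below 0.02 m and value of joint pad_c above 0.004 m))), for 0.05 s.
2. the pad of the middle mount has been pressed down (4 mm or more) (((horizontal distance between mount_a and recess_2 below 0.02 m and value of joint pad_a above 0.004 m) or (horizontal distance between mount_b and recess_2 below 0.02 m and value of joint pad_b above 0.004 m) or (horizontal distance between mount_c and recess_2 below 0.02 m and value of joint pad_c above 0.004 m))), for 0.05 s.
3. the pad of the right mount has been pressed down (4 mm or more) (((horizontal distance between mount_a and recess_3 below 0.02 m and value of joint pad_a above 0.004 m) or (horizontal distance between mount_b and recess_3 below 0.02 m and value of joint pad_b above 0.004 m) or (horizontal distance between mount_c and recess_3 below 0.02 m and value of joint pad_c above 0.004 m))), for 0.05 s.
4. the tag before the softest mount is pushed down (((horizontal distance between mount_b and recess_1 below 0.02 m and value of joint tag_1 above 0.46 rad and value of joint each of tag_2, tag_3 below 0.2 rad) or (horizontal distance between mount_b and recess_2 below 0.02 m and value of joint each of tag_1, tag_3 below 0.2 rad and value of joint tag_2 above 0.46 rad) or (horizontal distance between mount_b and recess_3 below 0.02 m and value of joint each of tag_1, tag_2 below 0.2 rad and value of joint tag_3 above 0.46 rad))), for 0.2 s.
At the end, for the whole second after the job is handed in: The tag before the softest mount is down (past 0.46 of 0.58 rad), the other two tags are up (below 0.2 rad), all pads are back up (within 2 mm) and all three mounts stand at rest in their recesses (within 8 mm of where they stood) (((horizontal distance between mount_b and recess_1 below 0.02 m and value of joint tag_1 above 0.46 rad and value of joint each of tag_2, tag_3 below 0.2 rad) or (horizontal distance between mount_b and recess_2 below 0.02 m and value of joint each of tag_1, tag_3 below 0.2 rad and value of joint tag_2 above 0.46 rad) or (horizontal distance between mount_b and recess_3 below 0.02 m and value of joint each of tag_1, tag_2 below 0.2 rad and value of joint tag_3 above 0.46 rad)) and value of joint each of pad_a, pad_b, pad_c below 0.002 m and distance of each of mount_a, mount_b, mount_c from where it was at the start of the episode below 0.008 m and linear speed of each of mount_a, mount_b, mount_c below 0.02 m/s); the robot touches nothing.
It fails at once if a tag before a sound mount is pushed down (past 0.3 rad) ((horizontal distance between mount_a and recess_1 below 0.02 m and value of joint tag_1 above 0.3 rad) or (horizontal distance between mount_a and recess_2 below 0.02 m and value of joint tag_2 above 0.3 rad) or (horizontal distance between mount_a and recess_3 below 0.02 m and value of joint tag_3 above 0.3 rad) or (horizontal distance between mount_c and recess_1 below 0.02 m and value of joint tag_1 above 0.3 rad) or (horizontal distance between mount_c and recess_2 below 0.02 m and value of joint tag_2 above 0.3 rad) or (horizontal distance between mount_c and recess_3 below 0.02 m and value of joint tag_3 above 0.3 rad)).
It fails at once if a mount is lifted or shoved out of its recess (moved over 12 mm) or tipped (over 0.2 rad) (distance of any of mount_a, mount_b, mount_c from where it was at the start of the episode above 0.012 m or angle between any of mount_a, mount_b, mount_c's own z axis and vertical above 0.2 rad).
It fails at once if the roller, clamp block or marker is moved (over 30 mm) or picked up (distance of any of roller, clamp, marker from where it was at the start of the episode above 0.03 m).
It also fails if it takes over 51 s, if anything falls off the work surface, if the arm or the gripper's body presses on something with over 40 N, if the wrist force passes 120 N, or if a joint passes its speed limit or range.

## Working session

There is one attempt and no reset: what is moved stays moved. The work goes in short steps, Python scripts to look and compute and a tool call to move; the robot and the scene stay as the last step left them, time stands still between calls to the robot, and variables do not carry over. Pictures are saved under pics/ and viewed, about 8 in all and at most 12, crops included, and the job is handed in when it is done.

Besides the shell and the picture viewer there is one more tool, called in YAML: its name, and indented under it one key for each argument. drive_tool: Moves the arm, as the interface text tells. Its arguments: {"type":"object","properties":{"motion":{"type":"array","items":{"type":"array"}}},"required":["motion"]}

```bash
mkdir -p pics; cat > h.py <<'E'
import numpy as np, cv2
from scipy.spatial.transform import Rotation as R
from plant import manip
def P(f,u,v,z=None):
    K=f["camera_matrix"];T=f["world_from_camera"]
    z=np.median(f["range_z"][v-1:v+2,u-1:u+2]) if z is None else z
    return (T@np.r_[np.linalg.inv(K)@[u,v,1]*z,1])[:3]
E
python3 - <<'E'
from h import *
s=manip.state();print({k:np.round(v,3) for k,v in s.items()},manip.pinch_z)
q=s["tool_rot"];print(R.from_quat(np.r_[q[1:],q[0]]).as_matrix().round(3))
for n in("top","scene"):
    f=manip.grab_frame(n);cv2.imwrite(f"pics/{n}.png",f["img"]);np.savez(n,**f)
E
```

```text
{'time': np.float64(0.0), 'joint_pos': array([ 1.147,  0.053,  1.614,  0.   ,  1.476, -0.119]), 'joint_vel': array([-0.001,  0.   ,  0.001, -0.002, -0.   ,  0.   ]), 'joint_efforts': array([ 0.0000e+00, -3.9369e+01, -3.7018e+01, -0.0000e+00,  7.0000e-03,
       -0.0000e+00]), 'tool_pos': array([0.187, 0.596, 0.19 ]), 'tool_rot': array([-0.57 ,  0.57 ,  0.418, -0.419]), 'contact_force': array([-0.575, -0.231, -0.361]), 'ft_torque': array([-0.   ,  0.02 , -0.027]), 'gripper_width': np.float64(0.998)} -0.0187
[[ 0.3   -0.001 -0.954]
 [ 0.954 -0.002  0.3  ]
 [-0.002 -1.     0.   ]]
```

View pics/top.png

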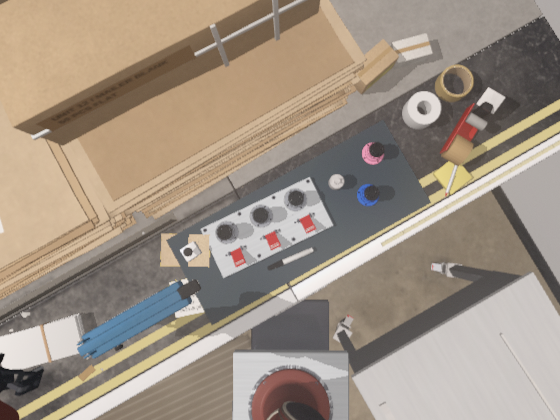

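View pics/scene.png

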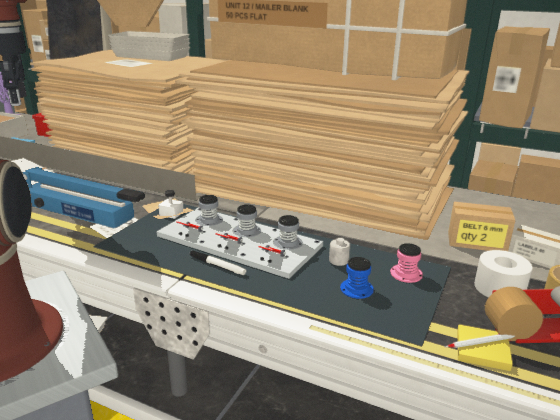

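The top view shows the mounts at about (225,233), (262,216) and (296,200), with the red tags at (238,258), (273,241) and (307,224). The clamp is at (190,252), the roller at (337,182) and the marker at (295,258).

```bash
python3 - <<'E'
from h import *
f=np.load("top.npz")
print(f["camera_matrix"],f["world_from_camera"].round(3))
for n,u,v in[("mL",225,233),("mM",262,216),("mR",296,200),("tL",238,258),("tM",273,241),("tR",307,224),("clamp",190,252),("roller",337,182),("marker",295,258)]:print(n,P(f,u,v).round(3))
# pad pixels: points with z 0.06..0.08
K=f["camera_matrix"];z=f["range_z"];v,u=np.mgrid[0:420,0:560]
p=np.stack([(u-K[0,2])/K[0,0]*z,(v-K[1,2])/K[1,1]*z,z,np.ones_like(z)],-1)@f["world_from_camera"].T
m=((p[...,2]>.060)&(p[...,2]<.082)&(u>160)&(u<350)&(v>170)&(v<280)).astype(np.uint8)
n,l,st,c=cv2.connectedComponentsWithStats(m)
for i in range(1,n):
  if st[i,4]>15:print(st[i],p[l==i].mean(0).round(4))
b=f["img"].astype(int);m=((b[...,2]>120)&(b[...,1]<80)&(u>210)&(u<330)&(v>200)&(v<280)).astype(np.uint8)
n,l,st,c=cv2.connectedComponentsWithStats(m)
for i in range(1,n):
  if st[i,4]>15:print("red",st[i],p[l==i].mean(0).round(4))
b=f["img"][150:290,150:370];cv2.imwrite("pics/crop.png",cv2.resize(b,None,fx=3.6,fy=3.6,interpolation=2))
E
```

```text
[[431.59958639   0.         286.68783752]
 [  0.         431.59958639 209.97154901]
 [  0.           0.           1.        ]] [[ 0.004 -0.999  0.053  0.477]
 [-1.    -0.004  0.007  0.003]
 [-0.007 -0.053 -0.999  1.211]
 [ 0.     0.     0.     1.   ]]
mL [0.476 0.174 0.072]
mM [0.521 0.077 0.071]
mR [ 0.564 -0.013  0.071]
tL [0.408 0.143 0.038]
tM [0.455 0.048 0.038]
tR [ 0.501 -0.044  0.036]
clamp [0.425 0.267 0.065]
roller [ 0.614 -0.124  0.056]
marker [ 0.408 -0.012  0.016]
[287 190  17  16 211] [ 0.571  -0.0114  0.0699  1.    ]
[252 207  17  16 214] [0.5253 0.0828 0.0696 1.    ]
[161 219  10   6  16] [0.5059 0.333  0.068  1.    ]
[216 224  17  16 214] [0.4798 0.1762 0.07   1.    ]
[183 247   9   9  67] [0.4276 0.275  0.0647 1.    ]
red [232 250  11  12  53] [0.4142 0.1458 0.0341 1.    ]
```

View pics/crop.png

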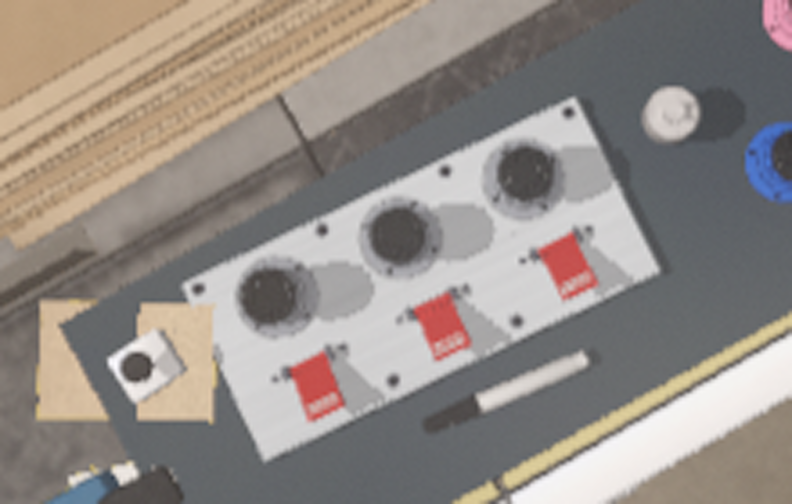

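The mounts are at L (0.480,0.176), M (0.525,0.083) and R (0.571,-0.011). The crop shows a clear way through. I'll move above the left mount with the gripper shut.

drive_tool:
  motion:
    - [[-0.74, 0, -0.95], [0, 0, 0], 1]
    - [[-0.74, 0, -0.95], [0, 0, 0], 1]
    - [[-0.74, 0, -0.95], [0, 0, 0], 1]
    - [[-0.74, 0, -0.95], [0, 0, 0], 1]
    - [[-0.74, 0, -0.95], [0, 0, 0], 1]
    - [[-0.74, 0, -0.95], [0, 0, 0], 1]
    - [[-0.74, 0, -0.95], [0, 0, 0], 1]
    - [[-0.74, 0, -0.95], [0, 0, 0], 1]
    - [[-0.74, 0, -0.95], [0, 0, 0], 1]
    - [[-0.74, 0, -0.95], [0, 0, 0], 1]
    - [[-0.74, 0, -0.95], [0, 0, 0], 1]
    - [[0, 0, 0], [0, 0, 0], 1]

```text
time: 1.3
tool_pos: [0.3769, 0.3213, 0.1912]
tool_rot: [-0.571, 0.571, 0.417, -0.417]
contact_force: [0.8, 0.8, -0.6]
gripper_width: -0.002
```

drive_tool:
  motion:
    - [[-0.72, 0, -0.95], [0, 0, 0], 1]
    - [[-0.72, 0, -0.95], [0, 0, 0], 1]
    - [[-0.72, 0, -0.95], [0, 0, 0], 1]
    - [[-0.72, 0, -0.95], [0, 0, 0], 1]
    - [[-0.72, 0, -0.95], [0, 0, 0], 1]
    - [[-0.72, 0, -0.95], [0, 0, 0], 1]
    - [[0, 0.9, 0], [0, 0, 0], 1]
    - [[0, 0.9, 0], [0, 0, 0], 1]
    - [[0, 0.9, 0], [0, 0, 0], 1]
    - [[0, 0.9, 0], [0, 0, 0], 1]
    - [[0, 0, 0], [0, 0, 0], 1]
    - [[0, 0, 0], [0, 0, 0], 1]

```text
time: 2.5
tool_pos: [0.4788, 0.1783, 0.1015]
tool_rot: [0.57, -0.57, -0.418, 0.419]
contact_force: [-0.6, 0.0, 0.4]
gripper_width: 0.003
```

```bash
python3 - <<'E'
from h import *
s=manip.state();q=s["tool_rot"];T=np.eye(4);T[:3,:3]=R.from_quat(np.r_[q[1:],q[0]]).as_matrix();T[:3,3]=s["tool_pos"]
print(s["tool_pos"],s["contact_force"])
f=manip.grab_frame("wrist");cv2.imwrite("pics/w1.png",f["img"]);f["world_from_camera"]=T@f["T_tool_cam"]
np.savez("w1",**f)
K=f["camera_matrix"];z=f["range_z"];v,u=np.mgrid[0:420,0:560]
p=np.stack([(u-K[0,2])/K[0,0]*z,(v-K[1,2])/K[1,1]*z,z,np.ones_like(z)],-1)@f["world_from_camera"].T
m=((p[...,2]>.060)&(p[...,2]<.080)&(z>0)&(abs(p[...,2]-.07)<.01)).astype(np.uint8)
n,l,st,c=cv2.connectedComponentsWithStats(m)
for i in range(1,n):
  if st[i,4]>300:
    w=p[l==i];print(st[i],w.min(0).round(3),w.max(0).round(3),np.median(w[:,2]))
E
```

```text
[0.4787528  0.17826218 0.10152937] [-0.63487805  0.04937323  0.35516768]
[ 396   69   43   45 1469] [0.416 0.262 0.06  1.   ] [0.44  0.287 0.065 1.   ] 0.06229534833539496
[514 168  46  46 694] [0.496 0.318 0.06  1.   ] [0.515 0.348 0.072 1.   ] 0.06576051534110237
[ 244  190   70   69 3706] [0.458 0.155 0.06  1.   ] [0.501 0.199 0.072 1.   ] 0.0685179733464091
[433 260 127 102 958] [0.548 0.248 0.073 1.   ] [0.598 0.334 0.08  1.   ] 0.07732752349534673
[ 135  293   66   53 2211] [0.504 0.062 0.06  1.   ] [0.535 0.105 0.071 1.   ] 0.06853673397855262
[ 42 378  43  29 482] [ 0.549 -0.029  0.06   1.   ] [0.561 0.004 0.071 1.   ] 0.06625044310948668
```

View pics/w1.png

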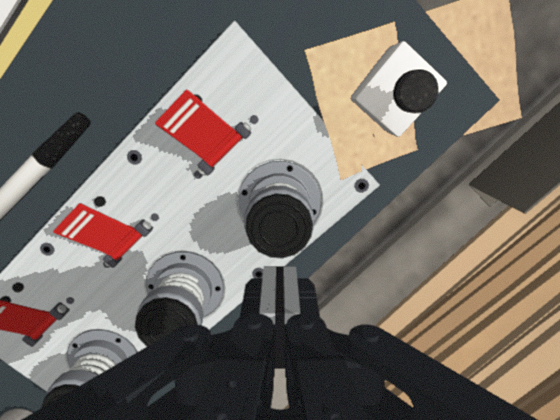

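The wrist view shows the left pad at (278,222), centred at (0.4795,0.177), so the tool is within 2 mm of it. I'll descend and press in small steps.

drive_tool:
  motion:
    - [[0, 0.5, 0], [0, 0, 0], 1]
    - [[0, 0.5, 0], [0, 0, 0], 1]
    - [[0, 0.1, 0], [0, 0, 0], 1]
    - [[0, 0.1, 0], [0, 0, 0], 1]
    - [[0, 0.1, 0], [0, 0, 0], 1]
    - [[0, 0, 0], [0, 0, 0], 1]
    - [[0, 0, 0], [0, 0, 0], 1]

```text
time: 3.25
tool_pos: [0.4795, 0.1779, 0.0695]
tool_rot: [-0.57, 0.57, 0.418, -0.418]
contact_force: [0.4, 0.2, -1.4]
gripper_width: 0.003
```

drive_tool:
  motion:
    - [[0, 0.08, 0], [0, 0, 0], 1]
    - [[0, 0.08, 0], [0, 0, 0], 1]
    - [[0, 0, 0], [0, 0, 0], 1]
    - [[0, 0, 0], [0, 0, 0], 1]

```text
time: 3.65
tool_pos: [0.4791, 0.1778, 0.0651]
tool_rot: [0.57, -0.57, -0.418, 0.418]
contact_force: [-0.0, -0.2, -0.2]
gripper_width: 0.003
```

drive_tool:
  motion:
    - [[0, 0.08, 0], [0, 0, 0], 1]
    - [[0, 0, 0], [0, 0, 0], 1]
    - [[0, 0, 0], [0, 0, 0], 1]

```text
time: 3.95
tool_pos: [0.4791, 0.1779, 0.0631]
tool_rot: [0.57, -0.57, -0.418, 0.418]
contact_force: [0.3, -0.6, -0.6]
gripper_width: 0.002
```

drive_tool:
  motion:
    - [[0, 0.08, 0], [0, 0, 0], 1]
    - [[0, 0, 0], [0, 0, 0], 1]
    - [[0, 0, 0], [0, 0, 0], 1]

```text
time: 4.25
tool_pos: [0.4791, 0.1778, 0.0611]
tool_rot: [0.57, -0.57, -0.418, 0.418]
contact_force: [-0.5, 0.2, -0.4]
gripper_width: 0.004
```

```bash
python3 - <<'E'
from h import *
F=[]
for i in range(8):
    f=manip.grab_frame("wrist");s=manip.state();F.append(s["contact_force"])
print(np.round(F,1),s["tool_pos"],s["time"])
cv2.imwrite("pics/w2.png",f["img"][140:350,140:420].repeat(2,0).repeat(2,1))
E
```

```text
[[-0.7 -0.4  0.2]
 [-0.   0.6  0.6]
 [ 0.3  0.9 -0.6]
 [ 0.9 -0.4  0.7]
 [ 0.4 -0.  -0.8]
 [ 0.2 -0.5  0.7]
 [-0.4 -0.  -0.4]
 [ 0.4 -0.2 -0.7]] [0.47923189 0.1778627  0.06123478] 4.65
```

View pics/w2.png

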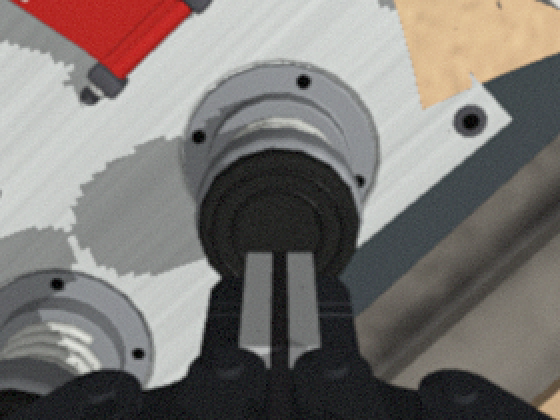

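Crop: the left pad is centred at about (278,205), and the fingertips end at (280,255), apparently still above it. I'll check the tip's depth.

```bash
python3 - <<'E'
from h import *
s=manip.state();f=manip.grab_frame("wrist")
T=f["T_tool_cam"];print(T.round(3))
f["world_from_camera"]=T
for u,v in[(269,268),(269,272),(269,280),(292,270),(292,280),(258,290),(303,290),(278,260),(278,245),(278,225),(245,245),(315,245)]:
    print(u,v,(P(f,u,v)*1000).round(1))
K=f["camera_matrix"];w=np.linalg.inv(T)@[0,0,0,1];print((K@w[:3]/w[2])[:2])
E
```

```text
[[ 1.     0.001 -0.002  0.   ]
 [ 0.002 -0.315  0.949 -0.181]
 [ 0.    -0.949 -0.315  0.08 ]
 [ 0.     0.     0.     1.   ]]
269 268 [ -4.5 -44.3  10.6]
269 272 [ -4.4 -47.5  10.5]
269 280 [ -4.2 -54.2  10.6]
292 270 [  4.8 -45.6  10.4]
292 280 [  4.5 -53.6  10.3]
258 290 [ -8.4 -54.1   6.3]
303 290 [  8.8 -54.    6.3]
278 260 [-1.1 -7.4 -3.7]
278 245 [-1.1 -6.9  4.3]
278 225 [-1.  -7.8 15.4]
245 245 [-17.6  -7.4   4.6]
315 245 [17.5 -7.2  4.5]
[280.10183167 247.35431258]
```

```bash
python3 - <<'E'
from h import *
f=manip.grab_frame("wrist");f["world_from_camera"]=f["T_tool_cam"]
for u in(269,280):
  for v in range(236,300,4): print(u,v,(P(f,u,v)*1000).round(1),f["img"][v,u])
g=manip.grab_frame("scene")
cv2.imwrite("pics/s2.png",cv2.resize(g["img"][110:300,110:360],None,fx=3,fy=3,interpolation=2))
E
```

```text
269 236 [-5.5 -7.4  9.4] [28 30 28]
269 240 [-5.5 -7.3  7.3] [39 37 37]
269 244 [-5.6 -7.3  5.1] [44 43 42]
269 248 [-5.6 -7.4  2.9] [30 33 34]
269 252 [-5.6 -7.5  0.8] [35 32 33]
269 256 [-5.6 -7.4 -1.5] [33 31 35]
269 260 [-5.6 -7.6 -3.6] [36 33 34]
269 264 [-5.7 -7.6 -5.9] [28 27 24]
269 268 [ -4.5 -44.5  10.7] [114 115 112]
269 272 [ -4.4 -47.5  10.5] [117 118 112]
269 276 [ -4.3 -50.8  10.5] [114 116 111]
269 280 [ -4.2 -53.7  10.3] [113 112 111]
269 284 [ -4.1 -57.   10.5] [115 115 113]
269 288 [ -4.  -60.   10.6] [116 117 117]
269 292 [ -4.  -62.2  10.2] [115 116 114]
269 296 [ -3.9 -64.7  10.1] [112 112 111]
280 236 [-0.1 -7.9  9.6] [32 34 36]
280 240 [-0.1 -7.3  7.2] [35 34 37]
280 244 [-0.1 -7.2  5. ] [33 34 35]
280 248 [-0.1 -7.3  2.9] [35 38 36]
280 252 [-0.  -7.3  0.7] [42 43 43]
280 256 [-0.  -7.3 -1.5] [34 37 38]
280 260 [-0.  -7.4 -3.7] [35 41 37]
280 264 [-0.  -7.4 -6. ] [33 33 34]
280 268 [ -0.  -44.2  10.5] [26 22 22]
280 272 [ -0.  -47.1  10.3] [30 29 28]
280 276 [ -0.  -51.1  10.7] [22 27 24]
280 280 [ -0.  -54.1  10.6] [28 24 27]
280 284 [ -0.  -56.6  10.3] [27 27 31]
280 288 [ -0.  -60.2  10.7] [28 27 25]
280 292 [ -0.  -62.5  10.4] [22 21 17]
280 296 [ -0.  -64.8  10.1] [23 21 23]
```

View pics/s2.png

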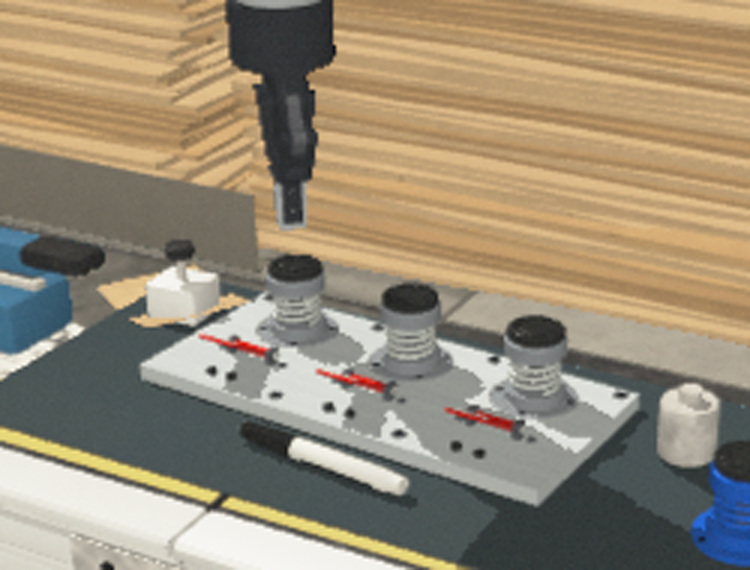

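The scene view shows the tips well above the left pad, with a gap at about (290,240). The wrist depth agrees: the fingers really end about 43 mm short of the reported TCP. So contact should come near TCP z ≈ 0.027, and I'll continue down on that basis.

drive_tool:
  motion:
    - [[0, 0.4, 0], [0, 0, 0], 1]
    - [[0, 0.4, 0], [0, 0, 0], 1]
    - [[0, 0.4, 0], [0, 0, 0], 1]
    - [[0, 0.08, 0], [0, 0, 0], 1]
    - [[0, 0, 0], [0, 0, 0], 1]
    - [[0, 0, 0], [0, 0, 0], 1]

```text
time: 5.4
tool_pos: [0.4789, 0.1778, 0.0293]
tool_rot: [0.57, -0.57, -0.418, 0.419]
contact_force: [-1.6, -0.9, 3.3]
gripper_width: -0.001
```

drive_tool:
  motion:
    - [[0, 0.08, 0], [0, 0, 0], 1]
    - [[0, 0, 0], [0, 0, 0], 1]
    - [[0, 0, 0], [0, 0, 0], 1]

```text
time: 5.7
tool_pos: [0.4794, 0.1779, 0.0276]
tool_rot: [-0.57, 0.57, 0.418, -0.418]
contact_force: [-1.9, -1.5, 4.8]
gripper_width: -0.003
```

drive_tool:
  motion:
    - [[0, 0.08, 0], [0, 0, 0], 1]
    - [[0, 0, 0], [0, 0, 0], 1]
    - [[0, 0, 0], [0, 0, 0], 1]

```text
time: 6.0
tool_pos: [0.4794, 0.1779, 0.0257]
tool_rot: [-0.57, 0.57, 0.418, -0.418]
contact_force: [-2.7, -0.8, 6.5]
gripper_width: -0.001
```

drive_tool:
  motion:
    - [[0, 0.08, 0], [0, 0, 0], 1]
    - [[0, 0, 0], [0, 0, 0], 1]
    - [[0, 0, 0], [0, 0, 0], 1]

```text
time: 6.3
tool_pos: [0.4794, 0.1779, 0.024]
tool_rot: [-0.57, 0.57, 0.418, -0.418]
contact_force: [-3.3, -0.7, 8.2]
gripper_width: 0.003
```

The force rises at about 0.85 N/mm and reaches 8.2 N at about 7 mm, so the left mount is sound. Next is the middle one.

drive_tool:
  motion:
    - [[0, -0.4, 0], [0, 0, 0], 1]
    - [[0, -0.8, 0], [0, 0, 0], 1]
    - [[-0.77, 0, -0.73], [0, 0, 0], 1]
    - [[-0.77, 0, -0.73], [0, 0, 0], 1]
    - [[-0.77, 0, -0.73], [0, 0, 0], 1]
    - [[-0.77, 0, -0.73], [0, 0, 0], 1]
    - [[0, 0, 0], [0, 0, 0], 1]
    - [[0, 0, 0], [0, 0, 0], 1]

```text
time: 7.1
tool_pos: [0.5257, 0.0824, 0.0531]
tool_rot: [0.571, -0.57, -0.418, 0.418]
contact_force: [-0.5, 0.5, 1.0]
gripper_width: -0.001
```

drive_tool:
  motion:
    - [[0, 0.4, 0], [0, 0, 0], 1]
    - [[0, 0.4, 0], [0, 0, 0], 1]
    - [[0, 0.16, 0], [0, 0, 0], 1]
    - [[0, 0, 0], [0, 0, 0], 1]
    - [[0, 0, 0], [0, 0, 0], 1]

```text
time: 7.6
tool_pos: [0.5252, 0.0829, 0.0291]
tool_rot: [0.57, -0.57, -0.418, 0.419]
contact_force: [-1.9, 0.7, 2.8]
gripper_width: -0.001
```

drive_tool:
  motion:
    - [[0, 0.08, 0], [0, 0, 0], 1]
    - [[0, 0, 0], [0, 0, 0], 1]
    - [[0, 0, 0], [0, 0, 0], 1]

```text
time: 7.9
tool_pos: [0.526, 0.0827, 0.0275]
tool_rot: [0.57, -0.57, -0.419, 0.418]
contact_force: [-0.7, 0.6, 3.6]
gripper_width: 0.005
```

drive_tool:
  motion:
    - [[0, 0.08, 0], [0, 0, 0], 1]
    - [[0, 0, 0], [0, 0, 0], 1]
    - [[0, 0, 0], [0, 0, 0], 1]

```text
time: 8.2
tool_pos: [0.5261, 0.0826, 0.0254]
tool_rot: [-0.57, 0.57, 0.419, -0.418]
contact_force: [0.4, 1.6, 2.9]
gripper_width: -0.005
```

drive_tool:
  motion:
    - [[0, 0.08, 0], [0, 0, 0], 1]
    - [[0, 0, 0], [0, 0, 0], 1]
    - [[0, 0, 0], [0, 0, 0], 1]

```text
time: 8.5
tool_pos: [0.5261, 0.0826, 0.0234]
tool_rot: [-0.57, 0.57, 0.419, -0.418]
contact_force: [0.1, 1.8, 4.0]
gripper_width: -0.001
```

```bash
python3 - <<'E'
from h import *
F=[]
for i in range(6): manip.grab_frame("wrist");F.append(manip.state()["contact_force"])
print(np.mean(F,0),manip.state()["time"])
E
```

```text
[0.80551281 1.86062332 3.68092957] 8.8
```

drive_tool:
  motion:
    - [[0, -0.4, 0], [0, 0, 0], 1]
    - [[0, -0.8, 0], [0, 0, 0], 1]
    - [[-0.77, 0, -0.73], [0, 0, 0], 1]
    - [[-0.77, 0, -0.73], [0, 0, 0], 1]
    - [[-0.77, 0, -0.73], [0, 0, 0], 1]
    - [[-0.77, 0, -0.73], [0, 0, 0], 1]
    - [[0, 0, 0], [0, 0, 0], 1]
    - [[0, 0, 0], [0, 0, 0], 1]

```text
time: 9.6
tool_pos: [0.5714, -0.0133, 0.0527]
tool_rot: [0.571, -0.57, -0.417, 0.419]
contact_force: [0.4, -0.1, 0.4]
gripper_width: 0.0
```

drive_tool:
  motion:
    - [[0, 0.4, 0], [0, 0, 0], 1]
    - [[0, 0.4, 0], [0, 0, 0], 1]
    - [[0, 0.16, 0], [0, 0, 0], 1]
    - [[0, 0, 0], [0, 0, 0], 1]
    - [[0, 0, 0], [0, 0, 0], 1]

```text
time: 10.1
tool_pos: [0.5718, -0.0123, 0.0292]
tool_rot: [0.57, -0.57, -0.418, 0.419]
contact_force: [-2.6, 1.1, 3.6]
gripper_width: 0.0
```

drive_tool:
  motion:
    - [[0, 0.08, 0], [0, 0, 0], 1]
    - [[0, 0.08, 0], [0, 0, 0], 1]
    - [[0, 0, 0], [0, 0, 0], 1]
    - [[0, 0, 0], [0, 0, 0], 1]

```text
time: 10.5
tool_pos: [0.5725, -0.0126, 0.0258]
tool_rot: [0.57, -0.57, -0.418, 0.418]
contact_force: [-3.6, 1.1, 5.6]
gripper_width: -0.005
```

drive_tool:
  motion:
    - [[0, 0.08, 0], [0, 0, 0], 1]
    - [[0, 0, 0], [0, 0, 0], 1]
    - [[0, 0, 0], [0, 0, 0], 1]

```text
time: 10.8
tool_pos: [0.5725, -0.0126, 0.024]
tool_rot: [0.57, -0.57, -0.418, 0.418]
contact_force: [-2.8, 2.2, 7.0]
gripper_width: -0.002
```

```bash
python3 - <<'E'
from h import *
F=[]
for i in range(6): manip.grab_frame("wrist");F.append(manip.state()["contact_force"])
print(np.mean(F,0),manip.state()["tool_pos"])
E
```

```text
[-3.78153448  2.04882006  7.39142479] [ 0.57251376 -0.01260062  0.02405639]
```

The middle mount is soft at 3.7 N over about 7 mm, while the left gave 8.2 N and the right 7.4 N. I'll raise the tool, move over the middle tag near (0.448,0.044), and look before pressing.

drive_tool:
  motion:
    - [[0, -0.6, 0], [0, 0, 0], 1]
    - [[0, -1, 0], [0, 0, 0], 1]
    - [[0.11, 0, 0.91], [0, 0, 0], 1]
    - [[0.11, 0, 0.91], [0, 0, 0], 1]
    - [[0.11, 0, 0.91], [0, 0, 0], 1]
    - [[0.11, 0, 0.91], [0, 0, 0], 1]
    - [[0.11, 0, 0.91], [0, 0, 0], 1]
    - [[0.11, 0, 0.91], [0, 0, 0], 1]
    - [[0, 0.8, 0], [0, 0, 0], 1]
    - [[0, 0.8, 0], [0, 0, 0], 1]
    - [[0, 0, 0], [0, 0, 0], 1]
    - [[0, 0, 0], [0, 0, 0], 1]

```text
time: 12.3
tool_pos: [0.4471, 0.0437, 0.0235]
tool_rot: [-0.57, 0.57, 0.418, -0.418]
contact_force: [-0.4, -0.5, 0.2]
gripper_width: 0.003
```

```bash
python3 - <<'E'
from h import *
f=manip.grab_frame("wrist");g=manip.grab_frame("scene")
cv2.imwrite("pics/w3.png",np.vstack([cv2.resize(g["img"][170:280,140:340],(560,308)),f["img"][120:400]]))
E
```

```text
(no output)
```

View pics/w3.png

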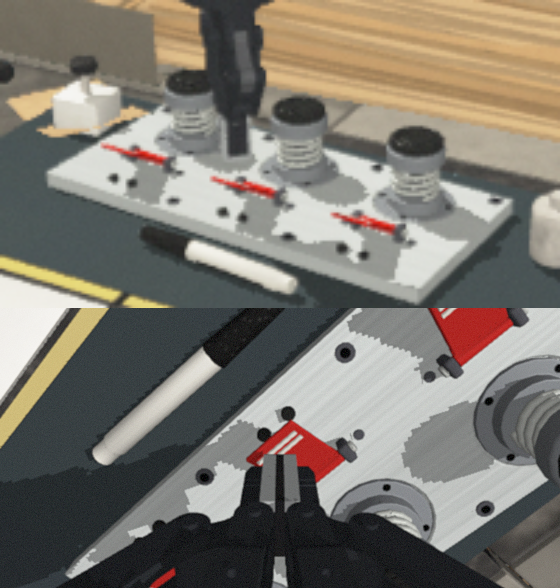

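The scene half shows the fingertips above the middle tag, at about (235,150). In the wrist half the tool axis lands on the middle tag near (280,440), and the mounts and marker are clear of it. Now I'll press.

drive_tool:
  motion:
    - [[0, 0.2, 0], [0, 0, 0], 1]
    - [[0, 0.2, 0], [0, 0, 0], 1]
    - [[0, 0.2, 0], [0, 0, 0], 1]
    - [[0, 0.2, 0], [0, 0, 0], 1]
    - [[0, 0.2, 0], [0, 0, 0], 1]
    - [[0, 0.2, 0], [0, 0, 0], 1]
    - [[0, 0.2, 0], [0, 0, 0], 1]
    - [[0, 0, 0], [0, 0, 0], 1]
    - [[0, 0, 0], [0, 0, 0], 1]

```text
time: 13.3
tool_pos: [0.4468, 0.0439, -0.0121]
tool_rot: [0.57, -0.57, -0.418, 0.418]
contact_force: [0.0, -0.3, 0.1]
gripper_width: 0.002
```

drive_tool:
  motion:
    - [[0, 0.08, 0], [0, 0, 0], 1]
    - [[0, 0.08, 0], [0, 0, 0], 1]
    - [[0, 0, 0], [0, 0, 0], 1]
    - [[0, 0, 0], [0, 0, 0], 1]

```text
time: 13.7
tool_pos: [0.447, 0.0439, -0.0158]
tool_rot: [0.57, -0.57, -0.418, 0.418]
contact_force: [1.1, -0.5, 0.2]
gripper_width: -0.0
```

drive_tool:
  motion:
    - [[0, 0.06, 0], [0, 0, 0], 1]
    - [[0, 0, 0], [0, 0, 0], 1]
    - [[0, 0, 0], [0, 0, 0], 1]

```text
time: 14.0
tool_pos: [0.4472, 0.0439, -0.0167]
tool_rot: [0.57, -0.57, -0.418, 0.418]
contact_force: [-1.8, -0.2, 5.2]
gripper_width: -0.001
```

```bash
python3 - <<'E'
from h import *
f=manip.grab_frame("wrist");g=manip.grab_frame("scene");print(manip.state()["contact_force"])
cv2.imwrite("pics/w4.png",np.vstack([cv2.resize(g["img"][170:280,140:340],(560,308)),f["img"][120:400]]))
E
```

```text
[-2.01780481 -0.59116061  5.61591515]
```

View pics/w4.png

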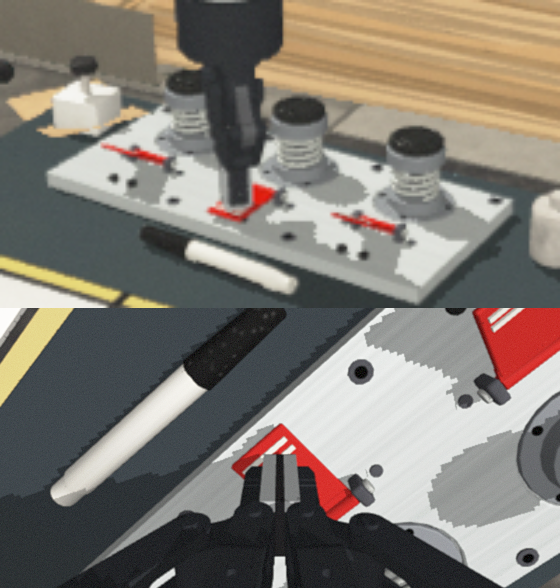

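The middle tag, at (245,200) in the scene half, is now folded flat under the fingers against a firm 5 N stop. I'll add a small extra press, then retreat straight up.

drive_tool:
  motion:
    - [[0, 0.03, 0], [0, 0, 0], 1]
    - [[0, 0, 0], [0, 0, 0], 1]
    - [[0, -0.3, 0], [0, 0, 0], 1]
    - [[0, -0.8, 0], [0, 0, 0], 1]
    - [[0, -1, 0], [0, 0, 0], 1]
    - [[0, -1, 0], [0, 0, 0], 1]
    - [[0, -1, 0], [0, 0, 0], 1]
    - [[0, -1, 0], [0, 0, 0], 1]
    - [[0, -1, 0], [0, 0, 0], 1]
    - [[0, 0, 0], [0, 0, 0], 1]
    - [[0, 0, 0], [0, 0, 0], 1]

```text
time: 15.2
tool_pos: [0.4473, 0.0438, 0.1346]
tool_rot: [-0.57, 0.57, 0.419, -0.418]
contact_force: [0.3, -0.2, 0.7]
gripper_width: 0.0
```

```bash
python3 - <<'E'
from h import *
g=manip.grab_frame("scene");w=manip.grab_frame("wrist")
cv2.imwrite("pics/s5.png",np.vstack([cv2.resize(g["img"][170:280,140:340],(560,308)),w["img"][:290]]))
E
```

```text
(no output)
```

View pics/s5.png

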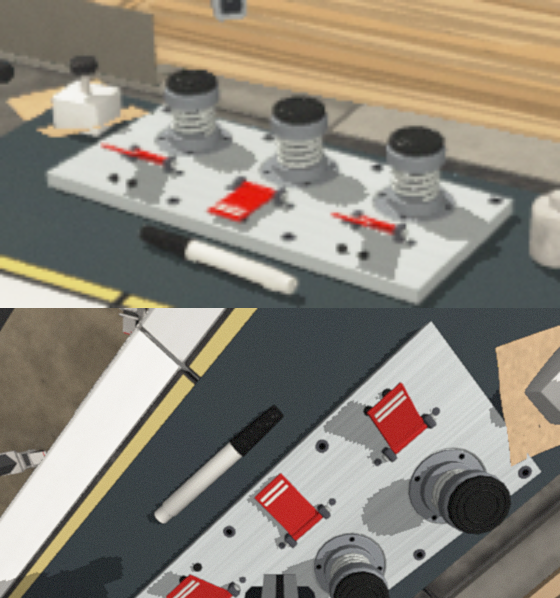

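The middle tag, at (243,200) in the scene half, lies flat. The other two, at (138,155) and (370,222), are up. The mounts are seated with their pads up, and the tool is clear. Handing in.

```bash
python3 -c "
from plant import manip
print(manip.job_done())"
```

```text
the job is handed in; nothing more can be done
None
```

I pressed the three pads from left to right, found the middle mount to be the soft one, and pushed its tag fully down. The job is handed in; the interface reported no verdict.

| Mount | Force | Approx. press depth |
|---|---|---|
| Left | 8.2 N | 7 mm |
| Middle | 3.7 N | 7.4 mm |
| Right | 7.4 N | 6.5 mm |

**Last checks:** The middle tag met a firm stop of about 5 N. The final picture shows it lying flat, the other two tags up, all pads back up and the mounts seated in their recesses. The marker and clamp look unmoved, and so does the part of the roller in view. The arm is clear of everything, and the run took about 15 s.

**Disagreement:** The fingertips really end about 40 mm short of the reported tool point. The first descent therefore met no force where contact was expected. The wrist camera's depth showed the offset at about 43 mm, and the contact height put it at about 39.5 mm. I allowed for it in all the later presses.

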